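# Unscrew a jar in its bracing block

### The job

Take the square white jar with the red cap out of the tray and stand it fully down in the square pocket of the wooden block, so that it cannot turn, keeping it upright all the while. There unscrew its tight cap counter-clockwise until the thread lets go, lift the cap clear, and finish holding it level in the gripper just above the jar's mouth (the cap's lower edge no more than about 5 cm over the mouth), with the jar still standing in the block. Leave the other things in the tray where they lie.

Things in the scene. Friction and masses are not known exactly. Their poses are not given: they have to be found in the camera images.
- jar_mid (a point): loose jar, about 350 g, standing in the tray: square white plastic body 46 x 46 mm with a blue band, 62 mm high, then a round neck 30 mm across; 97 mm high with its red cap on. This point is on the jar's axis, 31 mm above its underside; z up, x and y square to its flat sides
- cap_mid (a point): centre of the red ribbed round screw cap, 48 mm across, 20 mm high, 30 g; 10 mm below its top and 10 mm above its lower edge; z up. On the closed jar it lies on the jar's axis, 56 mm above jar_mid, with about 13 mm of bare neck between the cap's edge and the jar's square body
- holder: wooden bracing block 110 x 110 x 22 mm, fixed to the table; origin at the centre of its underside, z up, x and y along its sides
- pocket (a point): centre of the floor of the block's square pocket, 4 mm above the table. The pocket is 50 x 50 mm (2 mm of play on each side of the jar, which allows it about 5 degrees of turn either way), 18 mm deep, its mouth bevelled 3 mm; sides along this point's x and y. The jar fits in any of its four quarter turns. Seated, jar_mid is 31 mm above this point
- tray: grey sheet-metal parts tray, fixed, 170 mm along its x, 250 mm along its y, 25 mm high, wall and floor 4 mm; origin at the centre of its underside
- sanding_block: bystander in the tray: cork sanding block 37 x 87 x 24 mm, long along its y; origin at the centre of its underside
- offcut_2: bystander in the tray: wooden off-cut 22 x 90 x 18 mm, long along its y; origin at the centre of its underside
- offcut_3: bystander in the tray: small wooden off-cut 18 x 45 x 12 mm, long along its y; origin at the centre of its underside
- blade_flange: bystander in the tray: steel flange washer 36 mm across, 8 mm thick; origin at the centre of its underside
- jar: the same jar; origin at the centre of its underside. In the mouth, 94 mm up (98 mm once open), a springy sealing disc presses up on the cap. It spins along with the cap if it is not braced
- cap: the same cap; origin at the centre of its lower edge. Tight (about 0.3 N m) on a short thread: turned counter-clockwise from above, relative to the jar, it rises 2 mm (4 mm as it lets go) and lifts off after about 55 degrees; a stop comes at about 100. Best lifted at 75 to 80. Closed, it cannot turn clockwise or be pulled off; the jar can be carried by it
Not all that is in view belongs to the job. Several things have the shape of the holder; the one meant has the colours described above.

How it is judged:
By the outcome, as a careful person would: the job done as asked, in the order asked, and still so for the second after the job is handed in, while the arm keeps its last pose, push and grip.
It also fails if it takes over 48 s, if anything falls off the work surface, if the arm or the gripper's body presses on something with over 40 N, if the wrist force passes 120 N, or if a joint passes its speed limit or range.

### The arm

A 6-joint arm with a two-finger parallel gripper is mounted at the origin on a cart in front of the work surface, level with it; the furniture and walls round the work are solid. World frame = base frame: x ahead of the robot, y to its left, z up, the work surface at z = 0. Lengths are in m, angles in degrees, forces in N, time in s.
With the tool pointing down it reaches from about 0.4 to 0.825 m from the base axis. Payload 7 kg.
Tool frame: the origin (TCP) lies at the very end of the fingers, on their centre line; the grasp point (between the pads) lies 19 mm behind it; x points along the fingers, y is the direction in which the jaws open and shut, and the axes are right-handed (so a half turn about x gives the same grasp; the last joint's range is limited). The gripper opens to 88 mm and grips with 3 to 60 N. Pads are 19 mm wide; open, the fingers measure 130 mm over their backs; the gripper's body (78 mm by 193 mm) begins 47 mm behind the grasp point.
Start: joints at [-50.93, 20.546, 0.682, 0, -70.136, -16.507], TCP at [0.259, -0.623, 0.227] pointing down, gripper open.
Joint ranges: [-176.03, 176.03], [-82.01, 121.73], [-58.28, 71.71], [-173.87, 95.51], [-174.79, -0.11], [-173.66, 173.66]. Speed limits (degrees/s): [136.94, 136.94, 172.46, 180, 180, 180].

### API

Orientations are given as [roll, pitch, yaw] about the fixed x, y, z axes, in that order (R = Rz(yaw) Ry(pitch) Rx(roll)).
In Python, from plant import * gives the robot as it stands. The module is installed in compiled form; this text tells all that it offers.
- The arm moves only by the shell command python3 -m creep 'ROWS' [FORCE]. ROWS is a JSON object of lists of equal length, an entry for each row: "jaw": the closure, from -1 (fully open) to 1 (shut); "translation": the shift along the tool's x, y, z in m, a list of three; "roll": the turn about the tool's x in rad. A call has exactly 10 rows; each row shifts and turns the commanded pose from where the row before left it, along the tool's axes as they then stand; what a row does not reach is not made up. A row lasts 1/10 s, in which the tool goes at most 50 mm and 8.59 degrees, less where a joint would pass 70% of its speed; a pose out of reach is approached as far as the arm can. A call with a gripper value outside its range is refused whole. The fingers move at their own pace and stop on an object; FORCE is the grip in N (left out, the last holds). Time passes only in rows, so rows that do not move let the fingers close, or fill a call up. It gives the time, the measured TCP pose, the force and the opening at its end, in the units of the state.
- get_state(): the state, without advancing time (a new reading comes with each control period).
- capture(name): name is "scene" or "top"; returns a dict with "image" (420x560x3 uint8, red, green, blue), "fovy" (degrees; the focal length in pixels is half the picture's height over the tangent of half this angle, whatever the lens; pixels are square), "cx", "cy" (the principal point, pixels), "pose" (4x4, takes a point from camera to world coordinates). Camera axes: x right, y up, looking along -z (the intrinsics and any distortion apply to the point x, -y, -z); pixel columns grow to the right and rows downward; lengths in m; the calibration is good to about 2 mm. A picture is of the moment at which its call begins. There is no depth.
- close_job(): hands the job in, once; it reports no verdict.
The state is a dict: "time_s": time; "joints": joint angles; "qd": joint speeds; "joint_torque": joint torques, N m; "tcp_pos": TCP position; "eef_rot": TCP orientation; "contact_force": force on the tool from outside, world axes, zero at the start; "moment": the same for the moment, N m; "gripper_width": finger opening in m.
Only numpy, scipy, OpenCV 4.12 (cv2) and the standard library are available. Lean on these libraries where they do the work, as an engineer would, in place of code of your own. Each camera call takes 0.05 s, during which the arm holds its last target.

## Working session

There is one attempt and no reset: what is moved stays moved. The work goes in short steps, Python scripts to look and compute and a shell command to move; the robot and the scene stay as the last step left them, time stands still between calls to the robot, and variables do not carry over. Pictures are saved under pics/ and viewed, and the job is handed in when it is done.

```bash
ls; mkdir -p pics
python3 - <<'E'
from plant import *
import cv2
s=get_state();print(s)
for n in("scene","top"):
    c=capture(n);cv2.imwrite(f"pics/{n}0.png",c["image"][:,:,::-1]);print(n,{k:v for k,v in c.items() if k!="image"})
E
```

```text
pics
{'time_s': 0.0, 'joints': array([-5.09298511e+01,  2.05929203e+01,  6.34345117e-01, -1.87646518e-02,
       -7.01345922e+01, -1.65080590e+01]), 'qd': array([-0.05650347,  0.10465367,  0.03977806,  0.01456377,  0.02033937,
       -0.0024743 ]), 'joint_torque': array([-8.32329042e-04, -5.82718527e+01,  2.93058944e+01,  6.99724227e+00,
        6.99079319e-03, -8.41330666e-05]), 'tcp_pos': array([ 0.25878971, -0.62290844,  0.22561451]), 'eef_rot': array([ 95.7882801 ,  89.9051769 , 118.34397914]), 'contact_force': array([ 0.4396746 , -0.44407436,  0.3533432 ]), 'moment': array([-0.04845853,  0.05556585,  0.03630584]), 'gripper_width': 0.08761167625290596}
scene {'fovy': 45.65149466904916, 'cx': 280.8409682454038, 'cy': 211.3992516668892, 'pose': array([[ 0.57336513,  0.38593279, -0.72270901, -0.2261709 ],
       [-0.81912677,  0.2518912 , -0.51534664, -0.6331776 ],
       [-0.01684513,  0.88747209,  0.46055351,  0.56636328],
       [ 0.        ,  0.        ,  0.        ,  1.        ]])}
top {'fovy': 54.125860019630146, 'cx': 280.24569326450717, 'cy': 213.61023032201774, 'pose': array([[-0.01846697,  0.99071563, -0.13469044,  0.38234077],
       [-0.99932588, -0.02256455, -0.0289592 , -0.11830478],
       [-0.03172956,  0.13406485,  0.99046446,  1.05489825],
       [ 0.        ,  0.        ,  0.        ,  1.        ]])}
```

View pics/scene0.png

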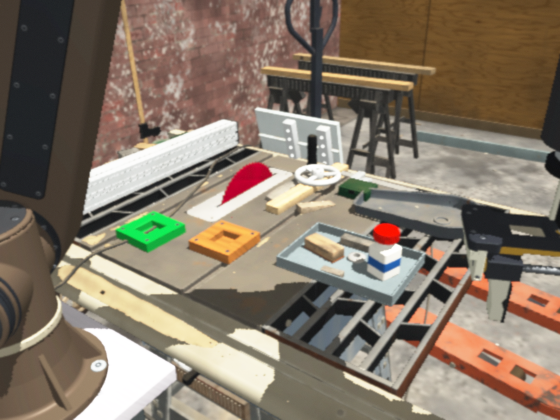

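View pics/top0.png

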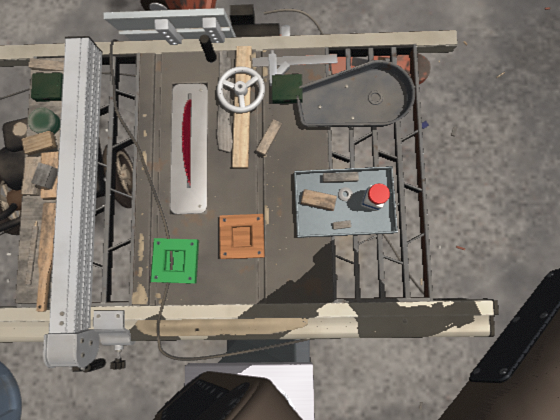

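Run:
```python
import cv2
t=cv2.imread("pics/top0.png");s=cv2.imread("pics/scene0.png")
f=lambda im,x,y,w,h,k,n:cv2.imwrite(n,cv2.resize(im[y:y+h,x:x+w],None,fx=k,fy=k,interpolation=cv2.INTER_CUBIC))
f(t,205,200,75,75,8,"pics/t_h.png")
f(t,285,160,120,85,6.5,"pics/t_t.png")
f(s,180,210,90,60,8,"pics/s_h.png")
f(s,270,215,170,90,4.5,"pics/s_t.png")
```

```text
(no output)
```

View pics/t_h.png

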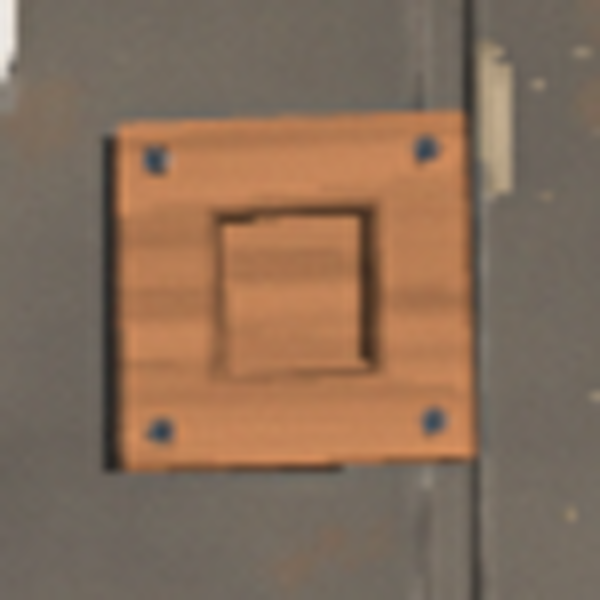

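View pics/t_t.png

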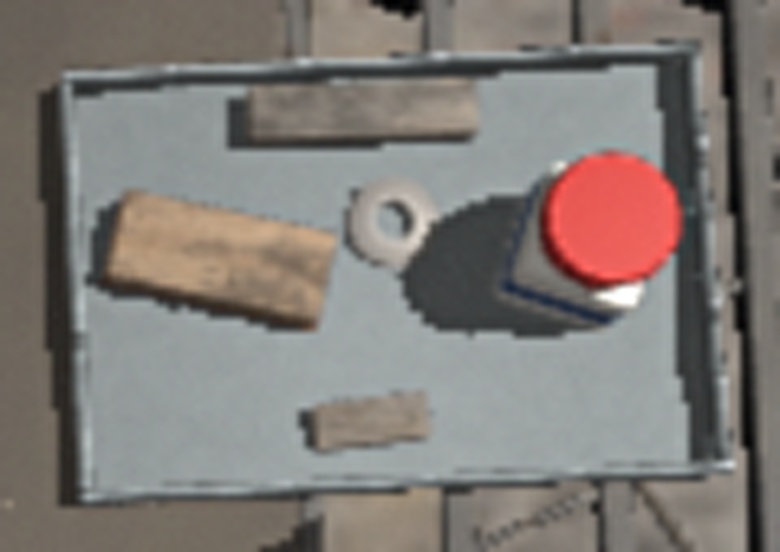

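View pics/s_h.png

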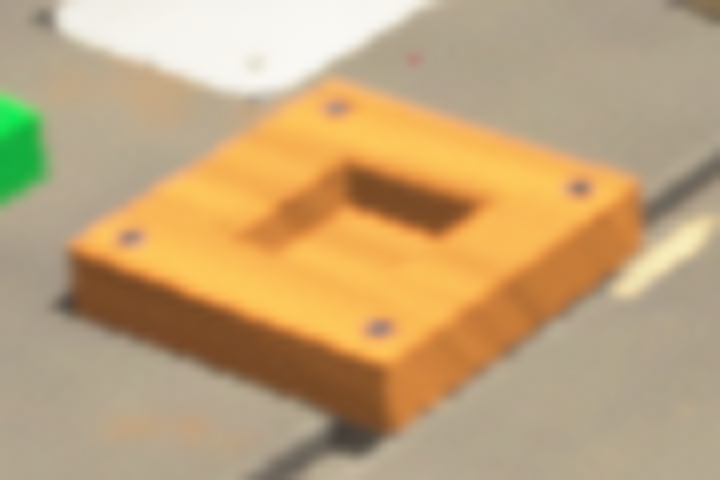

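View pics/s_t.png

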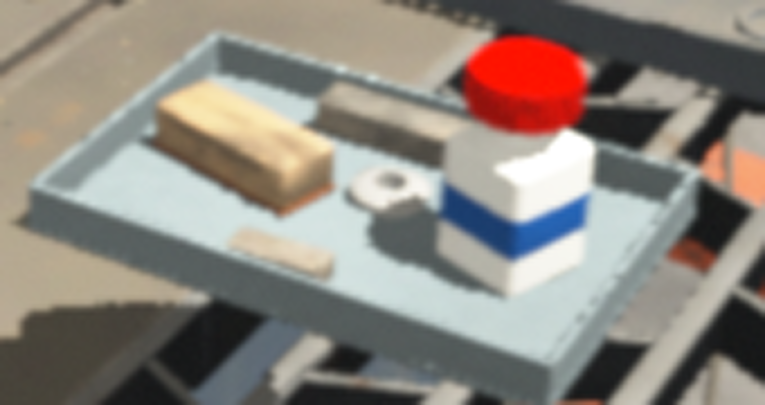

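The two candidates with the holder's shape are the green block at top (175,261) and the wooden-coloured block at top (241,237). The wooden one fits the description, and the crop confirms it: orange wood with an empty square pocket. The jar with the red cap is at top (378,194) and scene (386,250), turned relative to the tray.

```bash
cat > h.py <<'E'
import numpy as np, cv2
from scipy.optimize import least_squares
def proj(c,P):
    T=np.linalg.inv(c["pose"]);p=np.asarray(P)@T[:3,:3].T+T[:3,3]
    f=210/np.tan(np.radians(c["fovy"]/2))
    return np.c_[c["cx"]+f*p[:,0]/-p[:,2], c["cy"]-f*p[:,1]/-p[:,2]]
def place(x,y,yaw,L,z0=0):
    a=np.radians(yaw);L=np.asarray(L,float)
    return np.c_[x+np.cos(a)*L[:,0]-np.sin(a)*L[:,1],y+np.sin(a)*L[:,0]+np.cos(a)*L[:,1],L[:,2]+z0]
def uncrop(pts,k,x,y): return (np.asarray(pts,float)+.5)/k-.5+[x,y]
def capsil(c,x,y,zlo,zhi,r=.024):
    a=np.linspace(0,2*np.pi,60);P=np.vstack([np.c_[x+r*np.cos(a),y+r*np.sin(a),0*a+z] for z in(zlo,zhi)])
    h=cv2.convexHull(proj(c,P).astype(np.float32))
    m=cv2.moments(h);return np.array([m["m10"]/m["m00"],m["m01"]/m["m00"]]),h[:,0]
def redcen(im,x0,y0,x1,y1):
    s=im[y0:y1,x0:x1].astype(float);w=(s[...,0]>110)&(s[...,1]<100)&(s[...,2]<100)
    v,u=np.nonzero(w);return np.array([u.mean()+x0,v.mean()+y0]),[u.min()+x0,u.max()+x0,v.min()+y0,v.max()+y0]
E
python3 - <<'E'
from h import *
from plant import *
T=capture("top");S=capture("scene")
# holder
L=[[.055,.055,.022],[.055,-.055,.022],[-.055,-.055,.022],[-.055,.055,.022]]
ut=uncrop([(118,122),(466,111),(476,458),(122,470)],8,205,200)
us=uncrop([(335,78),(640,187),(388,368),(70,247)],8,180,210)
for nm,sel in(("top",[(T,ut)]),("scene",[(S,us)]),("both",[(T,ut),(S,us)])):
    f=lambda p:np.concatenate([(proj(c,place(*p,L))-u).ravel() for c,u in sel])
    r=least_squares(f,[.55,0,0]);print("holder",nm,np.round(r.x,4),np.round(r.fun,1))
ct,bt=redcen(T["image"],355,175,400,215);cs,bs=redcen(S["image"],365,215,410,250)
print(ct,bt,cs,bs)
z=.004
for nm,sel in(("top",[(T,ct)]),("scene",[(S,cs)]),("both",[(T,ct),(S,cs)])):
    f=lambda p:np.concatenate([capsil(c,p[0],p[1],z+.077,z+.097)[0]-u for c,u in sel])
    r=least_squares(f,[.6,-.3],diff_step=1e-4);print("cap",nm,np.round(r.x,4),np.round(r.fun,2))
    print(capsil(S,*r.x,z+.077,z+.097)[1].min(0),capsil(S,*r.x,z+.077,z+.097)[1].max(0))
# jar body
h=.023
Lb=[[-h,-h,0],[-h,h,0],[h,-h,0]]
us2=uncrop([(512,296),(438,256),(582,263)],4.5,270,215)
for yaw0 in(-20,20,45):
  def f(p):
    P=place(p[0],p[1],p[2],[[-h,-h,0],[-h,h,0],[h,-h,0]],z); return (proj(S,P)-us2).ravel()
  r=least_squares(f,[.6,-.3,yaw0],x_scale=[.01,.01,5]);print("body",np.round(r.x,4),np.round(r.fun,2))
E
```

```text
holder top [0.4687 0.0109 0.7518] [ 0.2  0.1 -0.2 -0.1 -0.3  0.   0.2 -0. ]
holder scene [0.4645 0.0107 0.8429] [-0.   0.5  0.4 -0.3 -0.2 -0.2 -0.2  0. ]
holder both [0.467  0.0115 0.7775] [ 0.   0.8 -0.4  0.6 -0.5  0.7  0.   0.7  0.5 -0.   0.8 -0.9  0.3 -0.9
  0.4 -0.6]
[378.68037975 193.10759494] [np.int64(369), np.int64(389), np.int64(184), np.int64(203)] [386.35294118 233.52352941] [np.int64(373), np.int64(401), np.int64(223), np.int64(244)]
cap top [ 0.5569 -0.3236] [ 0. -0.]
[375.08603 222.69943] [401.82236 244.54237]
cap scene [ 0.555  -0.3203] [ 0. -0.]
[373.06592 222.6462 ] [399.75546 244.47963]
cap both [ 0.5558 -0.3215] [-0.87  0.46  0.77 -0.01]
[373.83075 222.63281] [400.53464 244.46585]
body [  0.5546  -0.3206 -17.4315] [ 0.22  0.94 -0.88 -0.74  0.64 -0.34]
body [  0.5546  -0.3206 -17.4315] [ 0.22  0.94 -0.88 -0.74  0.64 -0.34]
body [  0.5546  -0.3206 -17.4315] [ 0.22  0.94 -0.88 -0.74  0.64 -0.34]
```

Both cameras agree to within 2–4 mm: holder at about (0.467, 0.011) with yaw 0.8°, jar at about (0.556, -0.322) with yaw about -17°. I'll grip the jar by its cap (the jaw heading is free) and carry it that way.

```bash
cat >> h.py <<'E'
from scipy.spatial.transform import Rotation as Ro
def st(s):
    R=Ro.from_euler("xyz",s["eef_rot"],degrees=True).as_matrix()
    print("t%.2f tcp"%s["time_s"],np.round(s["tcp_pos"],4),"j",np.round(s["joints"],1),"F",np.round(s["contact_force"],1),"M",np.round(s["moment"],2),"w%.4f"%s["gripper_width"],"jaw heading %.2f"%np.degrees(np.arctan2(R[1,1],R[0,1])),"xdown",np.round(R[:,0],4))
    return R
def delta(s,tgt): 
    R=st(s);d=R.T@(np.array(tgt)-s["tcp_pos"]);print("tool delta",np.round(d,4));return d
E
python3 - <<'E'
from h import *
from plant import *
s=get_state();R=st(s);print(np.round(R,3))
delta(s,[.556,-.322,.14]);delta(s,[.556,-.322,.073])
E
```

```text
t0.20 tcp [ 0.2588 -0.6231  0.226 ] j [-50.9  20.6   0.7  -0.  -70.1 -16.5] F [-0.   0.4  0.6] M [ 0.   -0.01 -0.03] w0.0875 jaw heading 112.56 xdown [-5.e-04  9.e-04 -1.e+00]
[[-0.    -0.384  0.923]
 [ 0.001  0.923  0.384]
 [-1.     0.001 -0.   ]]
t0.20 tcp [ 0.2588 -0.6231  0.226 ] j [-50.9  20.6   0.7  -0.  -70.1 -16.5] F [-0.   0.4  0.6] M [ 0.   -0.01 -0.03] w0.0875 jaw heading 112.56 xdown [-5.e-04  9.e-04 -1.e+00]
tool delta [0.0861 0.164  0.3899]
t0.20 tcp [ 0.2588 -0.6231  0.226 ] j [-50.9  20.6   0.7  -0.  -70.1 -16.5] F [-0.   0.4  0.6] M [ 0.   -0.01 -0.03] w0.0875 jaw heading 112.56 xdown [-5.e-04  9.e-04 -1.e+00]
tool delta [0.1531 0.1639 0.3899]
```

```bash
python3 -m creep '{"jaw":[-1,-1,-1,-1,-1,-1,-1,-1,-1,-1],"translation":[[0.008,0.008,0.02],[0.008,0.017,0.04],[0.008,0.019,0.045],[0.008,0.019,0.045],[0.008,0.019,0.045],[0.008,0.019,0.045],[0.008,0.019,0.045],[0.008,0.019,0.045],[0.008,0.017,0.04],[0.008,0.008,0.02]],"roll":[0,0,0,0,0,0,0,0,0,0]}' 40
python3 - <<'E'
from h import *
from plant import *
s=get_state();delta(s,[.556,-.322,.073])
for n in("scene","top"):
    c=capture(n);x,y=(300,130) if n=="scene" else (270,110)
    cv2.imwrite(f"pics/{n}1.png",cv2.resize(c["image"][y:y+190,x:x+250,::-1],None,fx=3,fy=3,interpolation=cv2.INTER_CUBIC))
E
```

```text
time_s: 1.2
tcp_pos: [0.5584, -0.3196, 0.1461]
eef_rot: [-6.5, 90.0, 16.2]
contact_force: [-0.9, 0.3, -0.3]
gripper_width: 0.0876
t1.20 tcp [ 0.5584 -0.3196  0.1461] j [-12.4  21.   -9.7  -0.  -59.3 -54.8] F [-0.9  0.3 -0.3] M [-0.04 -0.02 -0.05] w0.0876 jaw heading 112.71 xdown [ 3.e-04  1.e-04 -1.e+00]
tool delta [ 0.0731 -0.0013 -0.0032]
```

View pics/scene1.png

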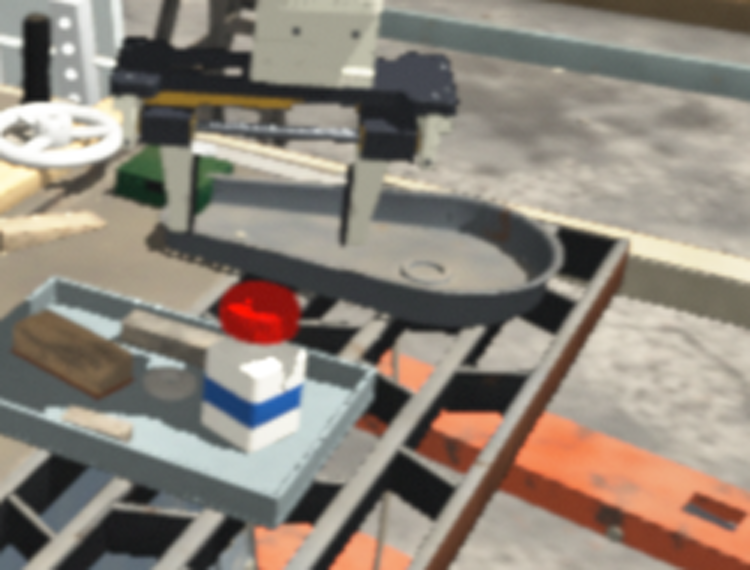

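View pics/top1.png

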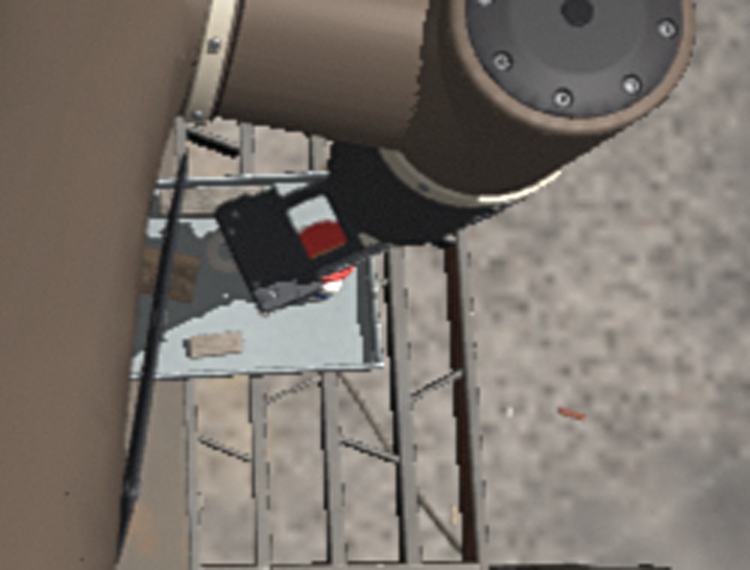

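The scene picture shows the open fingers, at crop (175,225) and (355,240), straddling the cap axis at crop (261,310). I'll descend and then close.

```bash
python3 - <<'E'
from h import *
from plant import *
c=capture("scene");print(proj(c,[[.5584,-.3196,.1461],[.556,-.322,.101]]), (proj(c,[[.5584,-.3196,.1461]])-[300,130])*3)
E
python3 -m creep '{"jaw":[-1,-1,-1,-1,-1,-1,-1,-1,-1,-1],"translation":[[0.005,0,-0.001],[0.009,-0.001,-0.001],[0.010,0,-0.001],[0.010,0,0],[0.010,0,0],[0.010,0,0],[0.009,0,0],[0.006,0,0],[0.003,0,0],[0.001,0,0]],"roll":[0,0,0,0,0,0,0,0,0,0]}' 40
python3 -m creep '{"jaw":[0,0.2,0.4,1,1,1,1,1,1,1],"translation":[[0,0,0],[0,0,0],[0,0,0],[0,0,0],[0,0,0],[0,0,0],[0,0,0],[0,0,0],[0,0,0],[0,0,0]],"roll":[0,0,0,0,0,0,0,0,0,0]}' 40
python3 - <<'E'
from h import *
from plant import *
st(get_state())
c=capture("scene");x,y=340,190
cv2.imwrite("pics/s2.png",cv2.resize(c["image"][y:y+120,x:x+120,::-1],None,fx=5,fy=5,interpolation=cv2.INTER_CUBIC))
E
```

```text
[[389.08660154 206.63413093]
 [387.75316913 228.7824285 ]] [[267.25980463 229.90239279]]
time_s: 2.35
tcp_pos: [0.5538, -0.3242, 0.0732]
eef_rot: [152.6, 90.0, 175.2]
contact_force: [0.9, -0.6, 0.6]
gripper_width: 0.0874
time_s: 3.35
tcp_pos: [0.5538, -0.3242, 0.0737]
eef_rot: [64.3, 90.0, 86.9]
contact_force: [-0.8, 3.1, 4.0]
gripper_width: 0.0468
t3.35 tcp [ 0.5538 -0.3242  0.0737] j [-13.   24.9 -14.3  -0.  -50.8 -54.5] F [-0.8  3.1  4. ] M [1.23 0.46 0.01] w0.0468 jaw heading 112.57 xdown [ 0.e+00  1.e-04 -1.e+00]
```

View pics/s2.png

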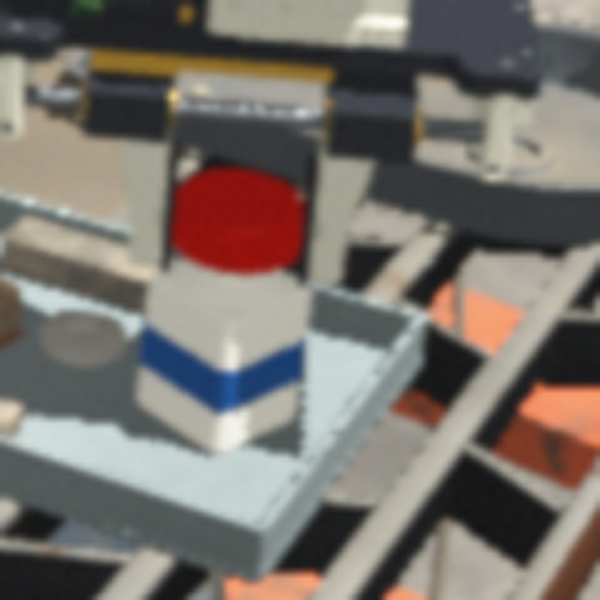

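The cap is held at crop (240,220), with 46.8 mm opening. Now lift gently.

```bash
python3 -m creep '{"jaw":[1,1,1,1,1,1,1,1,1,1],"translation":[[-0.002,0,0],[-0.004,0,0],[-0.007,0,0],[-0.008,0,0],[-0.008,0,0],[-0.008,0,0],[-0.007,0,0],[-0.004,0,0],[-0.002,0,0],[0,0,0]],"roll":[0,0,0,0,0,0,0,0,0,0]}' 40
python3 - <<'E'
from h import *
from plant import *
delta(get_state(),[.467,.0110,.122])
c=capture("scene");x,y=340,170
cv2.imwrite("pics/s3.png",cv2.resize(c["image"][y:y+120,x:x+120,::-1],None,fx=5,fy=5,interpolation=cv2.INTER_CUBIC))
E
```

```text
time_s: 4.4
tcp_pos: [0.5539, -0.3243, 0.1238]
eef_rot: [-27.4, 90.0, -4.8]
contact_force: [-0.2, 0.2, -4.2]
gripper_width: 0.0473
t4.40 tcp [ 0.5539 -0.3243  0.1238] j [-13.   22.  -11.4  -0.  -56.6 -54.5] F [-0.2  0.2 -4.2] M [0.06 0.04 0.01] w0.0473 jaw heading 112.56 xdown [ 3.e-04 -0.e+00 -1.e+00]
tool delta [0.0017 0.343  0.0484]
```

View pics/s3.png

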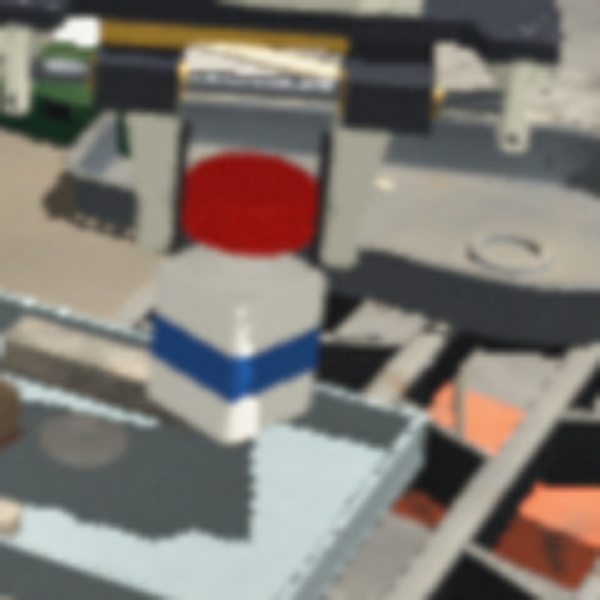

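```bash
python3 -m creep '{"jaw":[1,1,1,1,1,1,1,1,1,1],"translation":[[0,0.006,0.001],[0,0.013,0.002],[0,0.020,0.003],[0,0.023,0.003],[0,0.023,0.003],[0,0.023,0.003],[0,0.023,0.003],[0,0.023,0.003],[0,0.023,0.003],[0,0.023,0.003]],"roll":[0,0,0,0,0,0,0,0,0,0]}' 40
python3 -m creep '{"jaw":[1,1,1,1,1,1,1,1,1,1],"translation":[[0,0.023,0.003],[0,0.023,0.003],[0,0.023,0.003],[0,0.023,0.003],[0,0.023,0.003],[0,0.016,0.003],[0,0.008,0.001],[0,0.003,0.001],[0,0,0],[0,0,0]],"roll":[0,0,0,0,0,0,0,0,0,0]}' 40
python3 -m creep '{"jaw":[1,1,1,1,1,1,1,1,1,1],"translation":[[0,0,0],[0,0,0],[0,0,0],[0,0,0],[0,0,0],[0,0,0],[0,0,0],[0,0,0],[0,0,0],[0,0,0]],"roll":[-0.02,-0.04,-0.05,-0.05,-0.05,-0.05,-0.04,-0.02,0,0]}' 40
python3 - <<'E'
from h import *
from plant import *
delta(get_state(),[.467,.0110,.122])
c=capture("scene");x,y=160,130
cv2.imwrite("pics/s4.png",cv2.resize(c["image"][y:y+140,x:x+140,::-1],None,fx=4,fy=4,interpolation=cv2.INTER_CUBIC))
cv2.imwrite("pics/s4raw.png",c["image"][:,:,::-1])
c=capture("top");x,y=170,160
cv2.imwrite("pics/t4.png",cv2.resize(c["image"][y:y+140,x:x+140,::-1],None,fx=4,fy=4,interpolation=cv2.INTER_CUBIC))
E
```

```text
time_s: 5.45
tcp_pos: [0.5011, -0.1277, 0.1235]
eef_rot: [61.8, 90.0, 84.4]
contact_force: [-0.0, -0.1, -3.5]
gripper_width: 0.0475
time_s: 6.45
tcp_pos: [0.466, 0.0092, 0.1235]
eef_rot: [-156.8, 90.0, -134.2]
contact_force: [-0.4, 1.1, -4.0]
gripper_width: 0.0472
time_s: 7.45
tcp_pos: [0.466, 0.0093, 0.1235]
eef_rot: [158.4, 90.0, -160.8]
contact_force: [0.5, 0.5, -3.3]
gripper_width: 0.047
t7.45 tcp [0.466  0.0093 0.1235] j [ 25.4   6.4 -33.1  -0.  -50.5 -74.6] F [ 0.5  0.5 -3.3] M [-0.    0.04 -0.01] w0.0470 jaw heading 130.84 xdown [-1.e-04 -0.e+00 -1.e+00]
tool delta [0.0015 0.0006 0.0018]
```

View pics/s4.png

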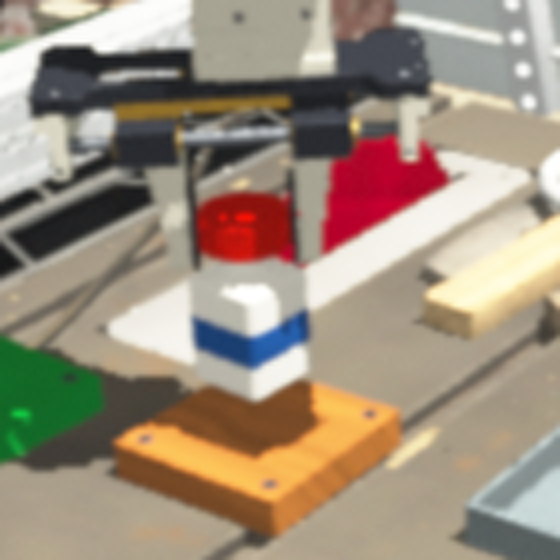

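View pics/t4.png

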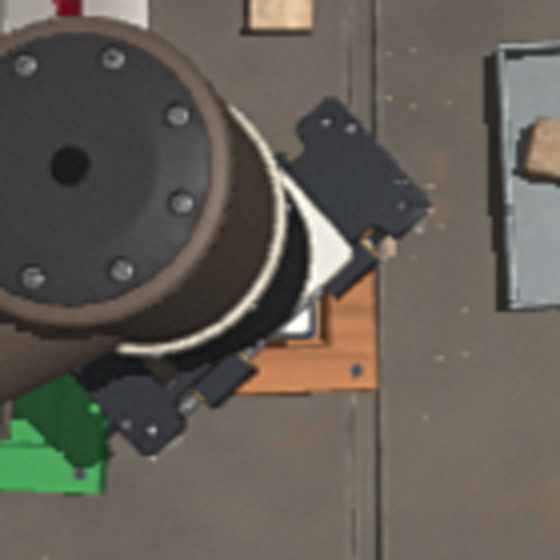

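Run:
```python
import cv2
from plant import *
s=cv2.imread("pics/s4raw.png")
cv2.imwrite("pics/s4z.png",cv2.resize(s[172:267,185:265],None,fx=8,fy=6.3157,interpolation=cv2.INTER_CUBIC)[:600])
cv2.imwrite("pics/s4z.png",cv2.resize(s[173:248,190:265],None,fx=8,fy=8,interpolation=cv2.INTER_CUBIC))
t=capture("top")["image"][:,:,::-1]
cv2.imwrite("pics/t4z.png",cv2.resize(t[220:270,220:280],None,fx=12,fy=12,interpolation=cv2.INTER_CUBIC))
```

```text
(no output)
```

View pics/s4z.png

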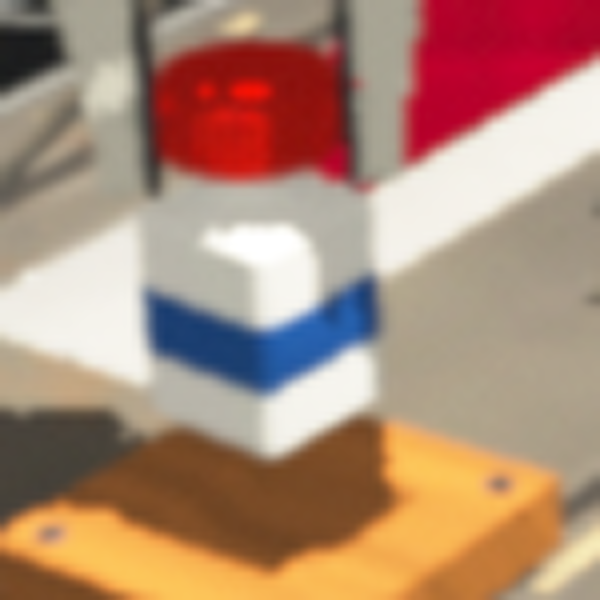

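View pics/t4z.png

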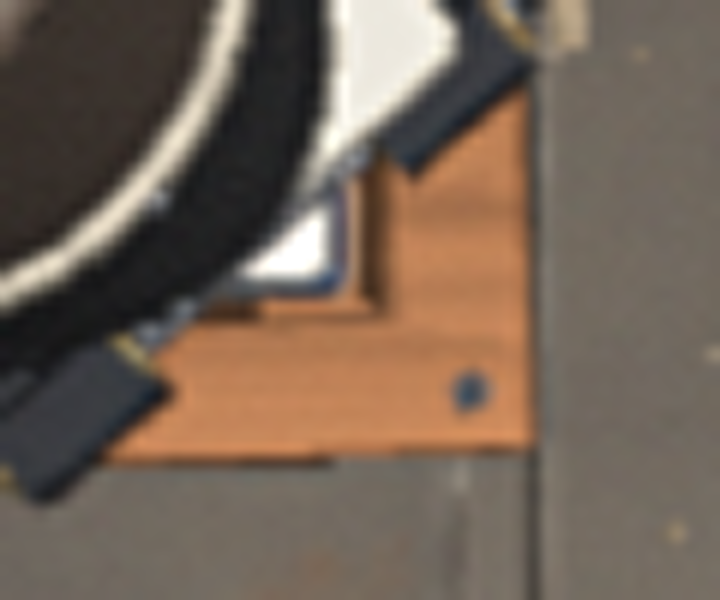

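```bash
cat > m.py <<'E'
from h import *
from plant import *
S=capture("scene");T=capture("top")
h=.023
us=uncrop([(268,460),(153,402),(378,405)],8,190,173)
z=.054
f=lambda p:(proj(S,place(*p[:3],[[-h,-h,0],[-h,h,0],[h,-h,0]],z))-us).ravel()
r=least_squares(f,[.466,.01,1],x_scale=[.01,.01,5]);print(np.round(r.x,4),np.round(r.fun,2))
# cap centre in scene: 
c,b=redcen(cv2.imread("pics/s4raw.png")[:,:,::-1],205,175,236,198);print("red",c,b)
g=lambda p:capsil(S,p[0],p[1],z+.077,z+.097)[0]-c
print("cap",least_squares(g,[.466,.01],diff_step=1e-4).x)
o=cv2.imread("pics/s4raw.png");k=8
im=cv2.resize(o[173:248,190:265],None,fx=k,fy=k,interpolation=cv2.INTER_CUBIC)
def draw(p,col):
  for zz in(0,.062):
    q=proj(S,place(*p,[[-h,-h,zz],[-h,h,zz],[h,h,zz],[h,-h,zz]],z));q=(q-[190,173]+.5)*k-.5
    cv2.polylines(im,[q.astype(int)],True,col,1)
draw(r.x,(0,255,0));draw([.466,.0093,1],(255,0,255))
_,hh=capsil(S,.466,.0093,z+.077,z+.097);cv2.polylines(im,[(((hh-[190,173]+.5)*k)-.5).astype(int)],True,(255,0,255),1)
cv2.imwrite("pics/ov.png",im)
for p in(r.x,[.466,.0093,1],):
  for zz,n in((.062,"shoulder"),(.0,"base")):
    print(n,(proj(T,place(*p,[[-h,-h,zz]],z))-[220,220]+.5)*12-.5)
E
python3 m.py
```

```text
[ 0.4667  0.0133 -7.42  ] [-0.79  0.23 -0.74  0.55  1.55 -0.93]
red [221.11139896 186.2642487 ] [np.int64(209), np.int64(234), np.int64(177), np.int64(195)]
cap [0.46659826 0.01071588]
shoulder [[293.48207441 297.6746074 ]]
base [[329.80591654 315.97651879]]
shoulder [[332.92294572 283.75441113]]
base [[366.82678433 302.90678473]]
```

View pics/ov.png

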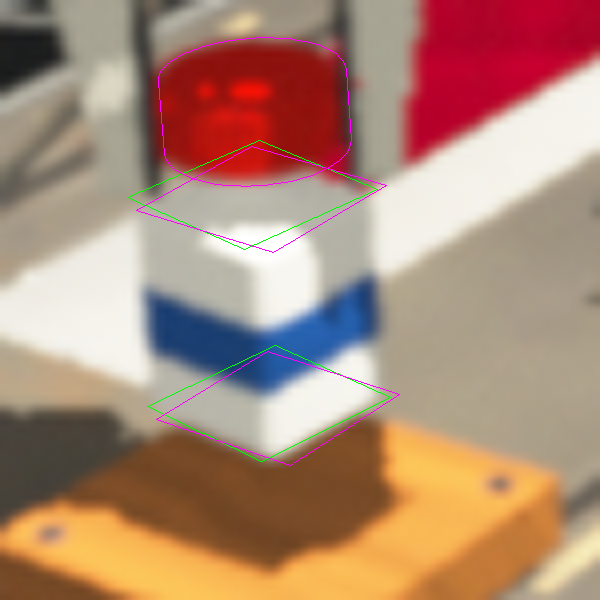

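```bash
cat > m2.py <<'E'
from h import *
from plant import *
S=capture("scene");T=capture("top")
t=T["image"][:,:,::-1]
im=np.vstack([cv2.resize(t[230:250,232:262],None,fx=20,fy=20,interpolation=cv2.INTER_CUBIC)])
cv2.imwrite("pics/t5.png",im)
h=.023;z=.054
for yaw in(-8,-6,-4,-2,0,2,4):
    o=[]
    for zz in(0,.024):
        q=proj(S,place(.4665,.011,yaw,[[-h,h,zz],[-h,-h,zz],[h,-h,zz]],z))
        o+=[(q[1]-q[0])[1]/(q[1]-q[0])[0],(q[2]-q[1])[1]/(q[2]-q[1])[0]]
    q=proj(T,place(.4665,.011,yaw,[[-h,h,.04],[-h,-h,.04],[h,-h,.04]],z))
    print(yaw,np.round(o,3),"top",np.round([(q[1]-q[0])[1]/(q[1]-q[0])[0],(q[2]-q[1])[0]/(q[2]-q[1])[1]],3))
E
python3 m2.py
```

```text
-8 [ 0.495 -0.492  0.477 -0.474] top [ 0.121 -0.132]
-6 [ 0.456 -0.523  0.44  -0.504] top [ 0.085 -0.097]
-4 [ 0.421 -0.557  0.405 -0.536] top [ 0.05  -0.062]
-2 [ 0.388 -0.593  0.373 -0.571] top [ 0.015 -0.027]
0 [ 0.357 -0.632  0.343 -0.609] top [-0.021  0.008]
2 [ 0.328 -0.675  0.315 -0.65 ] top [-0.056  0.043]
4 [ 0.3   -0.722  0.289 -0.695] top [-0.091  0.078]
```

View pics/t5.png

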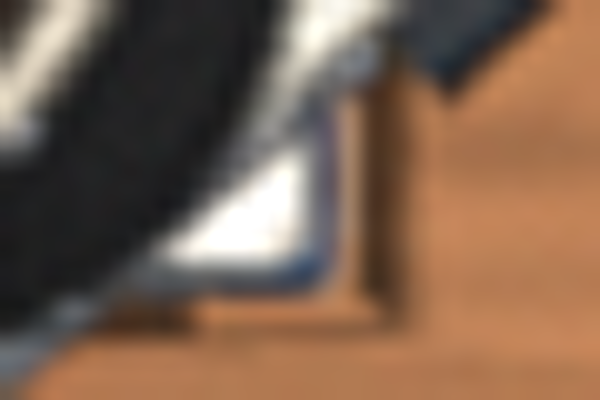

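Run:
```python
import cv2
s=cv2.imread("pics/s4raw.png")
cv2.imwrite("pics/s5.png",cv2.resize(s[195:235,205:240],None,fx=15,fy=15,interpolation=cv2.INTER_CUBIC))
```

```text
(no output)
```

View pics/s5.png

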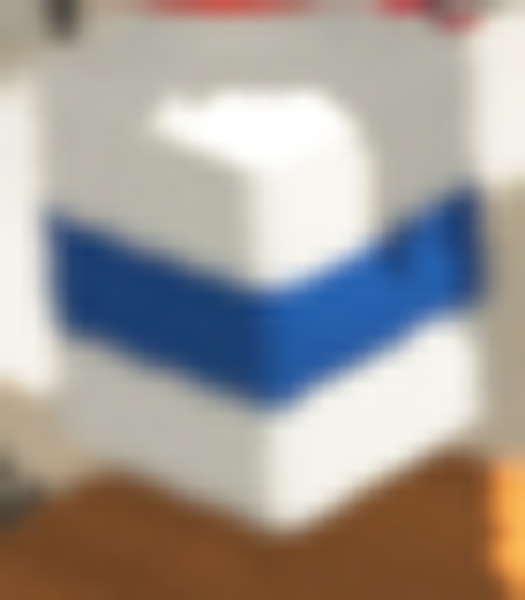

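Estimates so far: jar yaw is about -2 ± 2° (rounded corners blur it) and its lateral error is 1–2 mm, inside the bevel's reach. I'll make a small correction, go down to just above the pocket, and check again.

```bash
python3 -m creep '{"jaw":[1,1,1,1,1,1,1,1,1,1],"translation":[[0.002,0,0],[0.003,0.0005,0.0007],[0.004,0,0],[0.004,0,0],[0.004,0,0],[0.004,0,0],[0.003,0,0],[0.002,0,0],[0,0,0],[0,0,0]],"roll":[0,-0.02,-0.02,0,0,0,0,0,0,0]}' 40
python3 - <<'E'
from h import *
from plant import *
st(get_state())
S=capture("scene")["image"][:,:,::-1];T=capture("top")["image"][:,:,::-1]
cv2.imwrite("pics/s6.png",cv2.resize(S[185:275,180:270],None,fx=6.6,fy=6.6,interpolation=cv2.INTER_CUBIC))
cv2.imwrite("pics/t6.png",cv2.resize(T[220:270,220:280],None,fx=12,fy=12,interpolation=cv2.INTER_CUBIC))
E
```

```text
time_s: 8.8
tcp_pos: [0.4663, 0.0104, 0.0976]
eef_rot: [-40.4, 90.0, 2.8]
contact_force: [0.3, -0.8, -3.9]
gripper_width: 0.0471
t8.80 tcp [0.4663 0.0104 0.0976] j [ 25.6   8.4 -34.9   0.  -46.6 -72.4] F [ 0.3 -0.8 -3.9] M [0.05 0.06 0.02] w0.0471 jaw heading 133.19 xdown [ 1.e-04  0.e+00 -1.e+00]
```

View pics/s6.png

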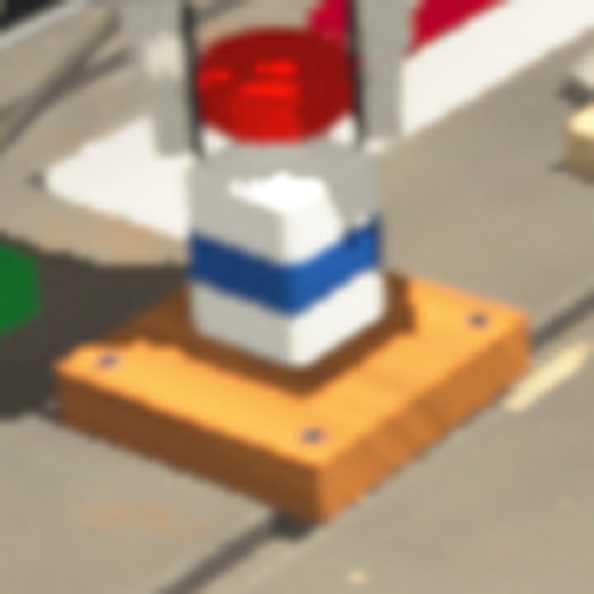

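View pics/t6.png

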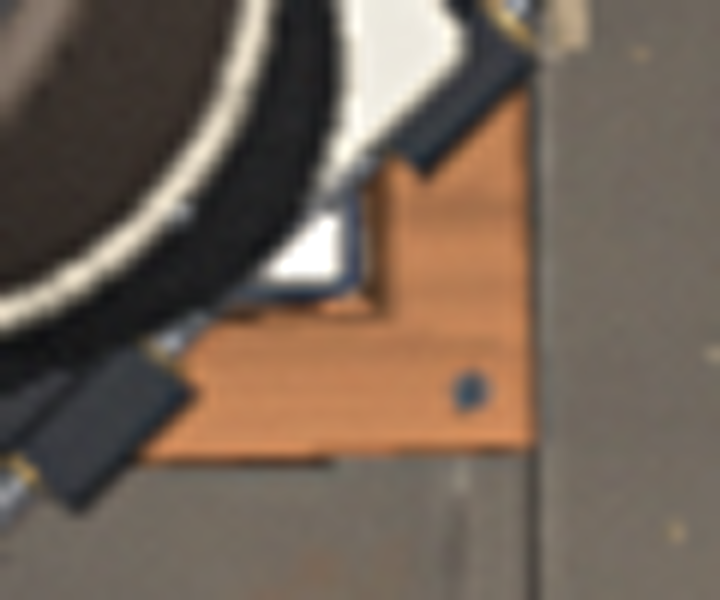

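Run:
```python
from h import *
from plant import *
S=capture("scene");T=capture("top");h=.023;z=.028
us=uncrop([(300,368),(195,330),(385,315)],6.6,180,185)
w=np.array([1,1,1,1,1,1.])
for dx,dy in((0,0),):
  # silhouettes of rounded corners: pull side corners in by 2 mm along the edge
  f=lambda p:((proj(S,place(*p,[[-h+.001,-h+.001,0],[-h+.001,h-.002,0],[h-.002,-h+.001,0]],z))-us).ravel())
  r=least_squares(f,[.466,.01,1],x_scale=[.01,.01,5]);print(np.round(r.x,4),np.round(r.fun,2))
for p in([.4663,.0104,0],[.4687,.0109,.8]):
  for zz,n in((.062,"sh"),(.0367,"band top?"),(.02,"band bot?"),(.0,"base")):
    print(n,((proj(T,place(*p,[[-h,-h,zz]],z))-[220,220]+.5)*12-.5).round())
L=[[-.025,-.025,.022],[-.028,-.028,.022]];print(((proj(T,place(.4687,.0109,.75,L))-[220,220]+.5)*12-.5).round())
```

```text
[ 0.4666  0.0141 -0.1259] [-0.29  0.1   0.49  0.23 -0.2  -0.31]
sh [[340. 293.]]
band top? [[354. 300.]]
band bot? [[363. 305.]]
base [[373. 311.]]
sh [[339. 279.]]
band top? [[353. 287.]]
band bot? [[362. 292.]]
base [[372. 298.]]
[[384. 309.]
 [399. 323.]]
```

```bash
python3 -m creep '{"jaw":[1,1,1,1,1,1,1,1,1,1],"translation":[[0.001,-0.0005,0],[0.001,-0.0005,0],[0.001,0,0],[0.001,0,0],[0.001,0,0],[0.001,0,0],[0.001,0,0],[0.001,0,0],[0.001,0,0],[0.001,0,0]],"roll":[0,0,0,0,0,0,0,0,0,0]}' 40
python3 - <<'E'
from h import *
from plant import *
st(get_state())
E
```

```text
time_s: 10.0
tcp_pos: [0.4669, 0.0097, 0.0875]
eef_rot: [-12.0, 90.0, 31.2]
contact_force: [-0.1, -0.0, -3.5]
gripper_width: 0.0473
t10.00 tcp [0.4669 0.0097 0.0875] j [ 25.4   9.3 -35.6  -0.  -45.1 -72.2] F [-0.1 -0.  -3.5] M [-0.04  0.05  0.  ] w0.0473 jaw heading 133.19 xdown [ 0.  0. -1.]
```

```bash
python3 -m creep '{"jaw":[1,1,1,1,1,1,1,1,1,1],"translation":[[0.001,0,0],[0.001,0,0],[0.001,0,0],[0.001,0,0],[0.001,0,0],[0.001,0,0],[0.001,0,0],[0.001,0,0],[0.001,0,0],[0.001,0,0]],"roll":[0,0,0,0,0,0,0,0,0,0]}' 40
python3 - <<'E'
from h import *
from plant import *
st(get_state())
E
```

```text
time_s: 11.0
tcp_pos: [0.4669, 0.0097, 0.0775]
eef_rot: [-160.7, 90.0, -117.5]
contact_force: [0.4, -1.1, -4.4]
gripper_width: 0.0469
t11.00 tcp [0.4669 0.0097 0.0775] j [ 25.4  10.1 -36.2   0.  -43.6 -72.2] F [ 0.4 -1.1 -4.4] M [-0.03  0.01  0.01] w0.0469 jaw heading 133.19 xdown [-0. -0. -1.]
```

```bash
python3 -m creep '{"jaw":[1,1,1,1,1,1,1,1,1,1],"translation":[[0.0006,0,0],[0.0006,0,0],[0.0006,0,0],[0.0006,0,0],[0.0006,0,0],[0.0006,0,0],[0.0004,0,0],[0,0,0],[0,0,0],[0,0,0]],"roll":[0,0,0,0,0,0,0,0,0,0]}' 40
python3 - <<'E'
from h import *
from plant import *
st(get_state())
S=capture("scene")["image"][:,:,::-1];T=capture("top")["image"][:,:,::-1]
cv2.imwrite("pics/s7.png",cv2.resize(S[185:275,180:270],None,fx=6.6,fy=6.6,interpolation=cv2.INTER_CUBIC))
E
```

```text
time_s: 12.0
tcp_pos: [0.467, 0.0097, 0.0737]
eef_rot: [-24.9, 90.0, 18.3]
contact_force: [-0.2, 0.8, -1.5]
gripper_width: 0.047
t12.00 tcp [0.467  0.0097 0.0737] j [ 25.4  10.5 -36.5   0.  -43.1 -72.2] F [-0.2  0.8 -1.5] M [0.16 0.22 0.06] w0.0470 jaw heading 133.19 xdown [ 3.e-04  1.e-04 -1.e+00]
```

View pics/s7.png

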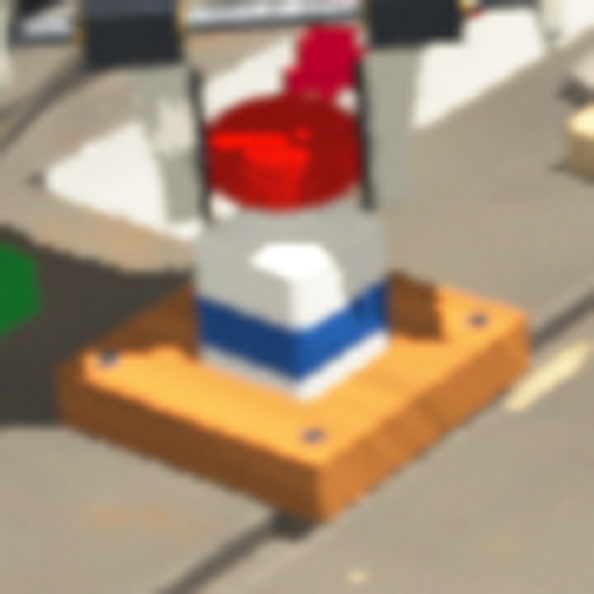

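It's seated. The TCP height when the jar touched down equals the height at which I gripped it on the tray floor (0.0737 m), and the sensed weight dropped. I'll press lightly, grip at 60 N, then unscrew, following the thread's rise.

```bash
python3 -m creep '{"jaw":[1,1,1,1,1,1,1,1,1,1],"translation":[[0.0004,0,0],[0.0004,0,0],[0,0,0],[0,0,0],[0,0,0],[0,0,0],[0,0,0],[0,0,0],[0,0,0],[0,0,0]],"roll":[0,0,0,0,0,0,-0.03,-0.05,-0.05,-0.05]}' 60
python3 - <<'E'
from h import *
from plant import *
st(get_state())
E
```

```text
time_s: 13.1
tcp_pos: [0.4676, 0.0097, 0.0734]
eef_rot: [-51.4, 89.9, 2.2]
contact_force: [-1.1, -1.1, 4.1]
gripper_width: 0.0469
t13.10 tcp [0.4676 0.0097 0.0734] j [ 25.4  10.5 -36.5   0.  -42.9 -61.8] F [-1.1 -1.1  4.1] M [-0.19  0.27 -0.13] w0.0469 jaw heading 143.63 xdown [ 1.4e-03  1.0e-04 -1.0e+00]
```

```bash
python3 -m creep '{"jaw":[1,1,1,1,1,1,1,1,1,1],"translation":[[0,0,0],[-0.0001,0,0],[-0.0001,0,0],[-0.0001,0,0],[-0.0001,0,0],[-0.0001,0,0],[-0.0001,0,0],[-0.0001,0,0],[-0.0001,0,0],[-0.0001,0,0]],"roll":[-0.05,-0.05,-0.05,-0.05,-0.05,-0.05,-0.05,-0.05,-0.05,-0.05]}' 60
python3 - <<'E'
from h import *
from plant import *
st(get_state())
S=capture("scene")["image"][:,:,::-1];T=capture("top")["image"][:,:,::-1]
cv2.imwrite("pics/s8.png",cv2.resize(S[185:275,180:270],None,fx=6.6,fy=6.6,interpolation=cv2.INTER_CUBIC))
E
```

```text
time_s: 14.1
tcp_pos: [0.4681, 0.01, 0.0745]
eef_rot: [-70.2, 89.9, 12.1]
contact_force: [-1.6, 0.7, 5.0]
gripper_width: 0.047
t14.10 tcp [0.4681 0.01   0.0745] j [ 25.4  10.4 -36.4   0.  -43.  -33.2] F [-1.6  0.7  5. ] M [ 0.13  0.08 -0.09] w0.0470 jaw heading 172.29 xdown [ 2.3e-03  5.0e-04 -1.0e+00]
```

View pics/s8.png

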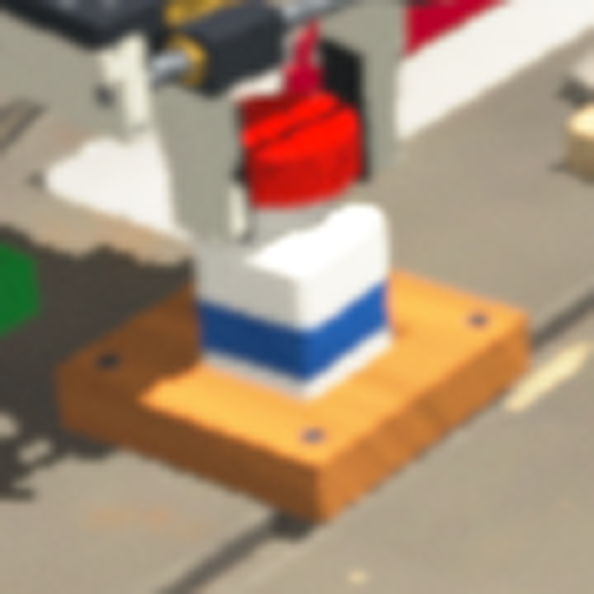

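```bash
python3 -m creep '{"jaw":[1,1,1,1,1,1,1,1,1,1],"translation":[[-0.0001,0,0],[-0.0001,0,0],[-0.0001,0,0],[-0.0001,0,0],[-0.0002,0,0],[-0.0002,0,0],[-0.0002,0,0],[-0.0003,0,0],[-0.0004,0,0],[-0.0004,0,0]],"roll":[-0.05,-0.05,-0.05,-0.05,-0.05,-0.05,-0.05,-0.05,-0.05,-0.05]}' 60
python3 - <<'E'
from h import *
from plant import *
st(get_state())
E
```

```text
time_s: 15.2
tcp_pos: [0.4677, 0.0098, 0.0763]
eef_rot: [-104.3, 89.9, 6.5]
contact_force: [0.2, -0.8, 2.3]
gripper_width: 0.0467
t15.20 tcp [0.4677 0.0098 0.0763] j [ 25.4  10.3 -36.3   0.  -43.4  -4.6] F [ 0.2 -0.8  2.3] M [-0.18 -0.15  0.01] w0.0467 jaw heading -159.15 xdown [ 1.6e-03  2.0e-04 -1.0e+00]
```

```bash
python3 -m creep '{"jaw":[1,1,1,1,1,1,1,1,1,1],"translation":[[-0.0003,0,0],[-0.0003,0,0],[-0.0003,0,0],[-0.0003,0,0],[-0.0001,0,0],[0,0,0],[0,0,0],[0,0,0],[0,0,0],[0,0,0]],"roll":[-0.05,-0.05,-0.05,-0.05,-0.03,-0.01,0,0,0,0]}' 60
python3 - <<'E'
from h import *
from plant import *
st(get_state())
S=capture("scene")["image"][:,:,::-1]
cv2.imwrite("pics/s9.png",cv2.resize(S[185:275,180:270],None,fx=6.6,fy=6.6,interpolation=cv2.INTER_CUBIC))
E
```

```text
time_s: 16.2
tcp_pos: [0.467, 0.0097, 0.0771]
eef_rot: [-114.6, 90.0, 9.9]
contact_force: [1.1, -0.7, -0.0]
gripper_width: 0.0465
t16.20 tcp [0.467  0.0097 0.0771] j [ 25.4  10.2 -36.3   0.  -43.6   9.1] F [ 1.1 -0.7 -0. ] M [-0.15 -0.23 -0.02] w0.0465 jaw heading -145.47 xdown [ 1.e-04  0.e+00 -1.e+00]
```

View pics/s9.png

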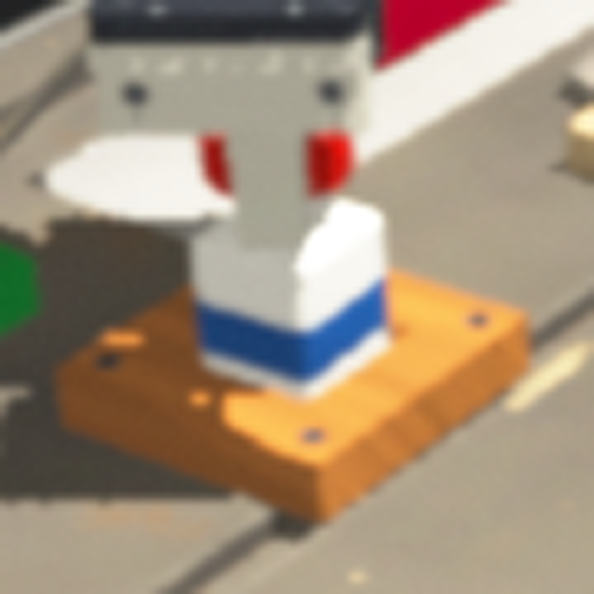

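```bash
python3 -m creep '{"jaw":[1,1,1,1,1,1,1,1,1,1],"translation":[[-0.0005,0,0],[-0.0005,0,0],[-0.0005,0,0],[-0.0005,0,0],[-0.001,0,0],[-0.001,0,0],[-0.001,0,0],[-0.001,0,0],[0,0,0],[0,0,0]],"roll":[0,0,0,0,0,0,0,0,0,0]}' 60
python3 - <<'E'
from h import *
from plant import *
st(get_state())
S=capture("scene")["image"][:,:,::-1]
cv2.imwrite("pics/s10.png",cv2.resize(S[185:275,180:270],None,fx=6.6,fy=6.6,interpolation=cv2.INTER_CUBIC))
E
```

```text
time_s: 17.25
tcp_pos: [0.4667, 0.0096, 0.0831]
eef_rot: [63.7, 90.0, -171.7]
contact_force: [0.1, 0.5, -0.0]
gripper_width: 0.0471
t17.25 tcp [0.4667 0.0096 0.0831] j [ 25.4   9.7 -35.9  -0.  -44.5   9.1] F [ 0.1  0.5 -0. ] M [-0.06  0.14 -0.03] w0.0471 jaw heading -145.46 xdown [-2.e-04 -0.e+00 -1.e+00]
```

View pics/s10.png

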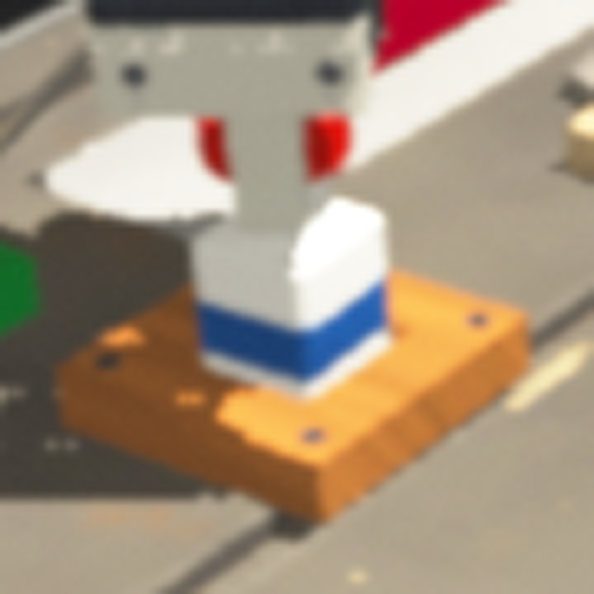

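The jar stayed down while the cap rose, and the sensed load is close to zero, so the cap is free. I'll raise it 34 mm more.

```bash
python3 -m creep '{"jaw":[1,1,1,1,1,1,1,1,1,1],"translation":[[-0.001,0,0],[-0.002,0,0],[-0.004,0,0],[-0.005,0,0],[-0.005,0,0],[-0.005,0,0],[-0.005,0,0],[-0.004,0,0],[-0.002,0,0],[-0.001,0,0]],"roll":[0,0,0,0,0,0,0,0,0,0]}' 60
python3 -m creep '{"jaw":[1,1,1,1,1,1,1,1,1,1],"translation":[[0,0,0],[0,0,0],[0,0,0],[0,0,0],[0,0,0],[0,0,0],[0,0,0],[0,0,0],[0,0,0],[0,0,0]],"roll":[0,0,0,0,0,0,0,0,0,0]}' 60
python3 - <<'E'
from h import *
from plant import *
st(get_state())
S=capture("scene")["image"][:,:,::-1];T=capture("top")["image"][:,:,::-1]
cv2.imwrite("pics/s11.png",cv2.resize(S[165:265,180:270],None,fx=6,fy=6,interpolation=cv2.INTER_CUBIC))
cv2.imwrite("pics/t11.png",cv2.resize(T[150:290,190:410],None,fx=3.6,fy=3.6,interpolation=cv2.INTER_CUBIC))
E
```

```text
time_s: 18.3
tcp_pos: [0.4669, 0.0097, 0.1173]
eef_rot: [-98.0, 90.0, 26.6]
contact_force: [-0.1, -0.2, -1.1]
gripper_width: 0.0468
time_s: 19.3
tcp_pos: [0.4669, 0.0097, 0.1171]
eef_rot: [51.7, 90.0, 176.3]
contact_force: [0.3, 0.2, 0.4]
gripper_width: 0.0471
t19.30 tcp [0.4669 0.0097 0.1171] j [ 25.4   7.  -33.5  -0.  -49.5   9.1] F [0.3 0.2 0.4] M [-0.04  0.15 -0.01] w0.0471 jaw heading -145.45 xdown [-0.  0. -1.]
```

View pics/s11.png

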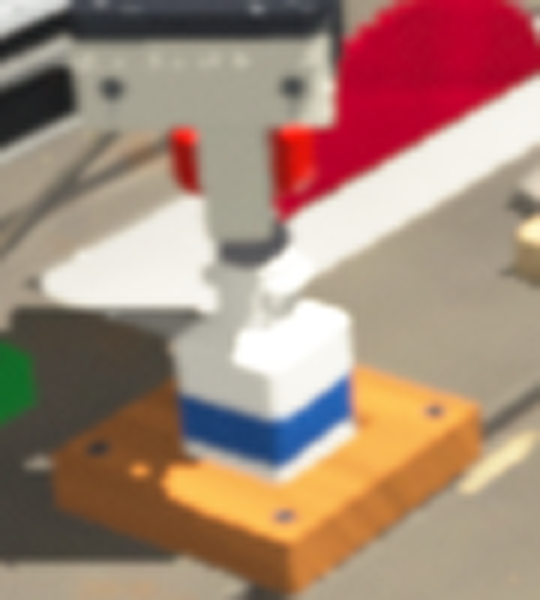

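View pics/t11.png

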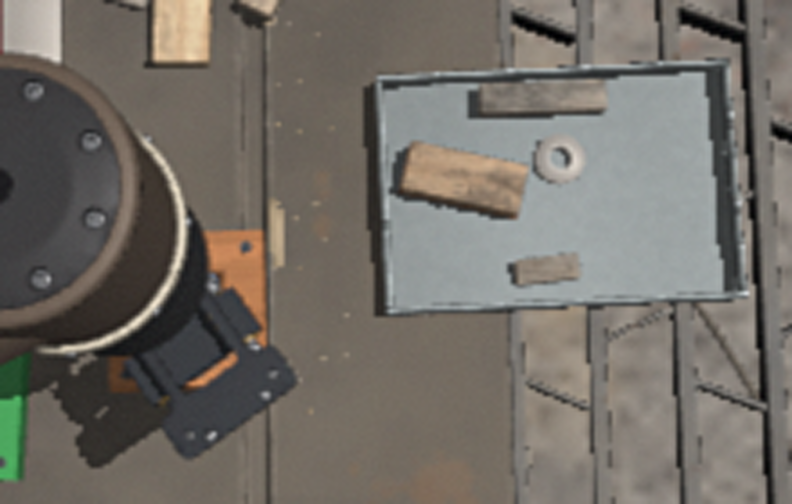

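The scene picture shows the cap in the jaws at crop (180–310, 130–190). The open neck is below it at (255,290), and the jar is standing in the block. In the top picture the bystanders are where they were. The cap edge is at about 0.124 m and the mouth at 0.102 m, a gap of about 22 mm.

Run:
```python
from h import *
from plant import *
st(get_state());print(close_job())
```

```text
t19.40 tcp [0.4668 0.0096 0.1171] j [ 25.4   7.  -33.5  -0.  -49.5   9.1] F [ 0.1 -0.4 -0.4] M [-0.02  0.09  0.02] w0.0466 jaw heading -145.45 xdown [-0. -0. -1.]
the job is handed in; nothing more can be done
None
```

I lifted the jar out of the tray by its cap, stood it in the pocket of the wooden block, and turned the cap off. The job was handed in at 19.4 s with the cap held over the open jar.

- **Seating:** the jar touched down at the same TCP height (73.7 mm) at which I had gripped it on the tray floor, which is also 4 mm above the table. So it is fully down.
- **Unscrewing:** I turned the gripper 81° counter-clockwise at 60 N while following the thread's rise. The jar turned an estimated 2–5° in the pocket, so the cap turned roughly 76–79° against it. The torque fell away by about 63–65°.
- **Lifting:** the jar stayed in the block in the pictures, with no extra load at the wrist.
- **End state:** the tool points straight down and the cap looks level, with the opening at 46.6 mm. By calculation the cap's lower edge is about 22 mm above the mouth.
- **Tray:** the other things look unmoved in the last top picture.

**Checks that disagreed:**
- The two cameras differed by 2–4 mm on the block and the jar.
- Before insertion, the scene picture gave a jar yaw of about -4° and the top picture about 0°. I used a value in between, and the jar went in without noticeable contact force.
- One finger hid the middle of the cap in the last scene picture, so I judged level from its two visible sides and the tool's pose.

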